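Switch the microscope light to its next setting

ROBOT

A 6-joint arm with a two-finger parallel gripper is mounted at the origin on the work surface. World frame = base frame: x ahead of the robot, y to its left, z up, the work surface at z = 0. Lengths are in m, angles in rad, forces in N, time in s.
With the tool pointing down it reaches from about 0.35 to 0.875 m from the base axis. Payload 15.5 kg.
Tool frame: the origin (TCP) lies at the very end of the fingers, on their centre line; the grasp point (between the pads) lies 19 mm behind it; z points along the fingers, y is the direction in which the jaws open and shut (so a half turn about z gives the same grasp; the last joint's range is limited). The gripper opens to 85 mm and grips with 20 to 120 N. Pads are 22 mm wide; open, the fingers measure 114 mm over their backs; the gripper's body (76 mm by 85 mm) begins 54 mm behind the grasp point. The pads swing forward as they close: fully open they stand 13 mm farther back than shut.
Start: joints at [-1.438, 0.494, 1.345, -0, 1.302, -0.096], TCP at [0.142, -0.609, 0.231] pointing down, gripper open.
Joint ranges: [-2.91, 2.91], [-0.82, 2.16], [0.22, 2.67], [-1.22, 4.37], [0.12, 2.79], [-3.08, 3.08]. Speed limits (rad/s): [1.89, 1.89, 2.57, 3.01, 3.01, 3.01].

INTERFACE

Orientations are given as a unit quaternion [w, x, y, z].
In Python, from cell import * gives the robot as it stands. The module is installed in compiled form; this text tells all that it offers. Calls block until the motion is done:
- move_ptp(position, orientation): joint-space move of the TCP to a pose.
- move_linear(position, frame=None, vel=0.15, threshold=None): straight line of the TCP; frame=None keeps the orientation; vel is the mean speed in m/s. With threshold (N) it stops when the force on the tool has changed by that much, and returns True; else False.
- goto_joints(angles): joint-space move.
- gripper_to(opening, grip_force=None): opening from 0.0 (shut) to 1.0 (fully open); grip_force is the grip in N (None keeps the last); returns when the fingers have stopped.
- hold(seconds).
- ik(position, orientation): joint angles nearest the present ones, or None.
- read_state(): the state.
- capture(name): name is "scene" or "top"; returns (picture, depth): 400x640x3 uint8, blue, green, red; 400x640 float32, m along the optical axis (not along the pixel's ray), 0 where there is no reading.
- calibration(name): a dict with "fovy" (degrees; the focal length in pixels is half the picture's height over the tangent of half this angle, whatever the lens; pixels are square), "cx", "cy" (the principal point, pixels), "D" ([k1, k2, p1, p2, k3] as OpenCV has them; the pictures are not rectified), "xyz" and "attitude" of the camera in the world. Camera axes: x right, y down, z forward; pixel columns grow to the right and rows downward; lengths in m; the calibration is good to about 2 mm. A picture is of the moment at which its call begins. calibration takes no time and is no camera call.
A pose or a line that the arm cannot do raises MotionError and nothing moves.
- hand_in(): hands the job in, once; it reports no verdict.
The state is a dict: "time": time; "joint_positions": joint angles; "qvel": joint speeds; "effort": joint torques, N m; "tool_pos": TCP position; "ee_rot": TCP orientation; "ft_force": force on the tool from outside, world axes, zero at the start; "wrist_torque": the same for the moment, N m; "finger_gap": opening from 0.0 (shut) to 1.0 (fully open).
Only numpy, scipy, OpenCV 4.12 (cv2) and the standard library are available. Lean on these libraries where they do the work, as an engineer would, in place of code of your own. Each camera call takes 0.05 s, during which the arm holds its last target. There are 200 camera calls.

TASK

Switch the microscope's light source to its next setting: on the control box with the bar-shaped selector knob, push the knob in, turn it clockwise by one mark (60 degrees, to the middle mark) and let go so that it springs back up there. Leave the round dimmer knob on the other box as it is.

Things in the scene. Friction and masses are not known exactly. Their poses are not given: they have to be found in the camera images.
- selector_grip (a point): Selector knob on a fixed white box 120x120x60 mm. Vertical axis; black round skirt 60 mm across, its top 74 mm above the desk; on it an upright bar 54 long, 14 thick, 34 mm tall (top 108 mm above the desk). This point: on the axis, 12 mm below the bar's top, 22 above the skirt, 96 above the desk. Turns with the knob: x along the bar to its pointer end (white line), y across the bar, z up.
- selector (a joint): Selector angle in rad, growing clockwise seen from above: first mark 0, middle 1.047, last 2.094 (white marks on the box; the middle one on the side away from the robot). Starts at the first mark. At each mark it has 0.17 rad of free play either way; when up it is locked there and turns no further. Turning it takes about 0.03 N m.
- selector_push (a joint): How far the selector knob is pushed in (down), in m: 0 up, 0.007 fully in. A spring pushes it up, 3.5 N at the top, 7 N fully in. Pushed in by 5 mm or more, it turns freely between the marks. Let go at a mark, it springs back up to 0; let go between marks it stays caught about 4 mm down.
- dimmer (a joint): Angle in rad of the plain round dimmer knob (black, 54 mm across, 26 mm tall, its top 90 mm above the desk) on the other, like-sized white box. It starts at 0 and must stay there.
Mind the look-alikes: they are no part of the job. Leave any blue look-alike of the part that bears selector_grip alone.

How it is judged:
On the way:
1. the selector knob is pushed in by more than 4 mm while still at the first mark (value of joint selector_push above 0.004 m and value of joint selector below 0.3 rad), for 0.05 s.
At the end, for the whole second after the job is handed in: The selector knob is at rest within 12 degrees (0.21 rad) of the middle mark and is back up (pushed in by less than 1.5 mm) (value of joint selector between 0.837 and 1.257 rad and value of joint selector_push below 0.0015 m and velocity of joint selector between -0.05 and 0.05 rad/s); the robot touches nothing.
It fails at once if the dimmer knob is turned by more than 0.2 rad (value of joint dimmer above 0.2 rad or value of joint dimmer below -0.2 rad).
It also fails if it takes over 35 s, if anything falls off the work surface, if the arm or the gripper's body presses on something with over 40 N, if the wrist force passes 120 N, or if a joint passes its speed limit or range.

## Working session

There is one attempt and no reset: what is moved stays moved. The work goes in short steps, each a Python script; the robot and the scene stay as the last script left them, time stands still between calls to the robot, and variables do not carry over. Pictures are saved under pics/ and viewed, about 8 in all and at most 12, crops included, and the job is handed in when it is done.

```bash
mkdir -p pics; cat > h.py <<'E'
import numpy as np, cv2
from cell import *
E
python3 - <<'E'
from h import *
for n in("top","scene"):
    p,d=capture(n); cv2.imwrite(f"pics/{n}0.png",p); np.save(f"{n}_d.npy",d); print(n,calibration(n))
s=read_state(); print(s)
E
```

```text
top {'fovy': 57.23356853801722, 'cx': 315.1499162882495, 'cy': 195.38488080536246, 'D': array([-0.06226491,  0.        ,  0.        ,  0.        ,  0.        ]), 'xyz': array([0.37507542, 0.12111685, 1.00101981]), 'attitude': array([-0.06325692,  0.71105622, -0.69656245,  0.07209967])}
scene {'fovy': 43.922401216915425, 'cx': 325.2511986956931, 'cy': 195.93220062929933, 'D': array([-0.06012781,  0.        ,  0.        ,  0.        ,  0.        ]), 'xyz': array([1.10495005, 0.48011692, 0.99340061]), 'attitude': array([-0.1461325 ,  0.43328994,  0.84328747, -0.28243825])}
{'time': 0.1, 'joint_positions': array([-1.43751807e+00,  4.94104237e-01,  1.34607647e+00, -1.03199286e-05,
        1.30250330e+00, -9.55166289e-02]), 'qvel': array([-0.00099807, -0.00127872, -0.00388674, -0.00014816,  0.00169493,
        0.0008826 ]), 'effort': array([ 1.37464685e-03, -8.83592463e+01, -3.84559643e+01,  1.34304432e-04,
        5.28940393e-03, -1.22261557e-05]), 'tool_pos': array([ 0.14169826, -0.60838732,  0.23076786]), 'ee_rot': array([-5.45484681e-04,  9.93463441e-01,  1.14149434e-01, -1.52759232e-05]), 'ft_force': array([-0.45309516, -0.37208551, -0.04175227]), 'wrist_torque': array([-0.06616214,  0.00590955, -0.00811607]), 'finger_gap': 0.9991433296935189}
```

View pics/top0.png

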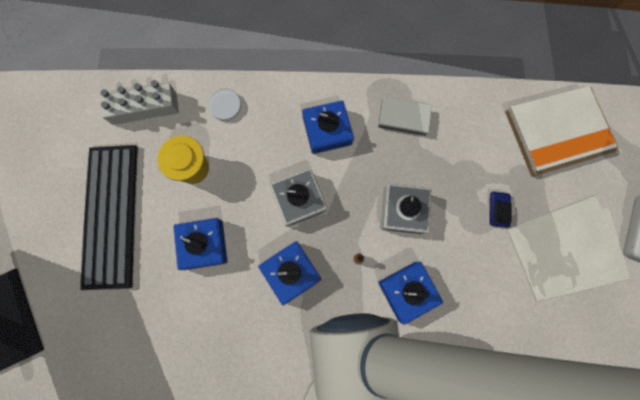

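View pics/scene0.png

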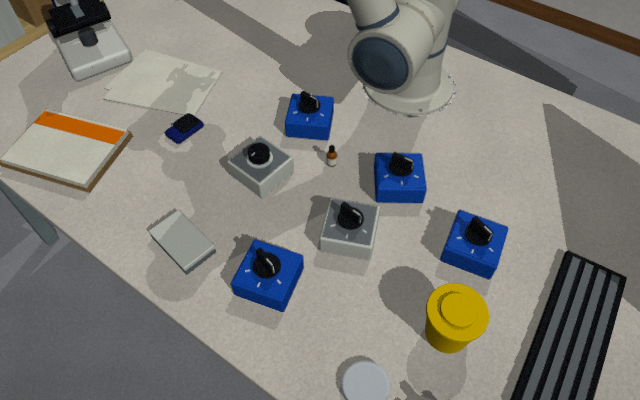

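The first pictures show two white boxes. The one at top (297,195) / scene (350,217) carries a bar knob. The one at top (409,207) carries the round dimmer. Four blue look-alikes sit at top (328,122), (198,242), (290,272) and (413,293). The white box with the bar fits the description, so I'll confirm it in one enlarged crop.

```bash
cat >> h.py <<'E'
from scipy.spatial.transform import Rotation as R
def cam(n):
    c=calibration(n); f=200/np.tan(np.radians(c["fovy"]/2))
    K=np.array([[f,0,c["cx"]],[0,f,c["cy"]],[0,0,1]]); w,x,y,z=c["attitude"]
    return K,c["D"],c["xyz"],R.from_quat([x,y,z,w]).as_matrix()
def toplane(n,uv,h):
    K,D,t,M=cam(n); q=cv2.undistortPoints(np.float64(uv).reshape(-1,1,2),K,D)[:,0]
    r=np.c_[q,np.ones(len(q))]@M.T
    return t+r*((h-t[2])/r[:,2])[:,None]
def proj(n,X):
    K,D,t,M=cam(n); return cv2.projectPoints((np.atleast_2d(X)-t)@M,np.zeros(3),np.zeros(3),K,D)[0][:,0]
E
python3 - <<'E'
from h import *
a=cv2.imread("pics/top0.png")[160:235,260:340]; b=cv2.imread("pics/scene0.png")[185:260,310:390]
cv2.imwrite("pics/crop1.png",np.hstack([cv2.resize(i,(400,375),interpolation=cv2.INTER_CUBIC) for i in(a,b)]))
for n,box in(("top",(260,340,160,235)),("scene",(310,390,185,260))):
    p=cv2.imread(f"pics/{n}0.png"); g=p.max(2); m=np.zeros_like(g); x0,x1,y0,y1=box
    m[y0:y1,x0:x1]=(g[y0:y1,x0:x1]<50)*255
    cs,_=cv2.findContours(m,0,2)
    for c in cs:
        if cv2.contourArea(c)>50:
            e=cv2.minEnclosingCircle(c); print(n,cv2.contourArea(c),e,toplane(n,[e[0]],.085))
    
d=np.load("top_d.npy"); K,D,t,M=cam("top")
ys,xs=np.mgrid[160:235,260:340]; q=cv2.undistortPoints(np.c_[xs.ravel(),ys.ravel()].astype(float).reshape(-1,1,2),K,D)[:,0]
dd=d[160:235,260:340].ravel(); P=t+(np.c_[q,np.ones(len(q))]*dd[:,None])@M.T
P=P[dd>0]
for lo,hi in((.05,.068),(.070,.08),(.098,.12)):
    s=P[(P[:,2]>lo)&(P[:,2]<hi)]; print(lo,len(s),s.mean(0),np.round(s.min(0),3),np.round(s.max(0),3))
    if len(s)>3 : print(cv2.minAreaRect(s[:,:2].astype(np.float32)))
E
```

```text
top 310.5 ((297.7099304199219, 194.50381469726562), 10.870346069335938) [[0.5543035 0.1557634 0.085    ]]
scene 482.5 ((349.11090087890625, 215.3638153076172), 14.694805145263672) [[0.55876545 0.15674715 0.085     ]]
0.05 1617 [0.55375163 0.15558481 0.05836556] [0.482 0.079 0.05 ] [0.633 0.231 0.068]
((0.5567681789398193, 0.15603560209274292), (0.12059972435235977, 0.12013130635023117), 23.36570167541504)
0.07 252 [0.5538712  0.1552869  0.07326074] [0.527 0.127 0.07 ] [0.585 0.184 0.08 ]
((0.5563802123069763, 0.1550886482000351), (0.05526753142476082, 0.05757858604192734), 73.84163665771484)
0.098 124 [0.55591315 0.15603423 0.10539163] [0.547 0.129 0.098] [0.565 0.182 0.111]
((0.5564084649085999, 0.15611866116523743), (0.05369218438863754, 0.013909369707107544), 85.06640625)
```

View pics/crop1.png

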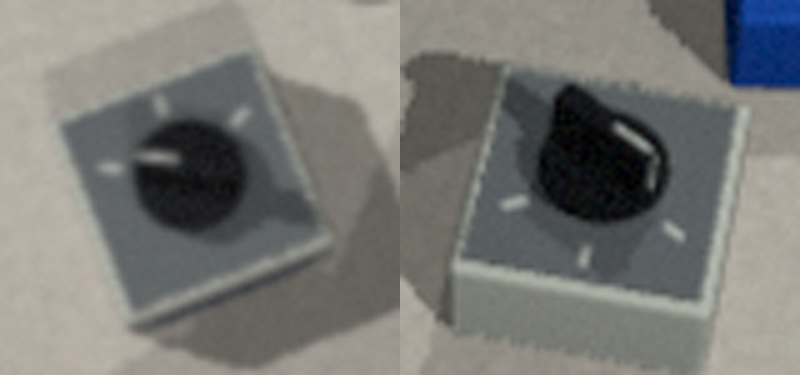

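The crop confirms it: a white box with an upright bar, the pointer at the first of three marks. Depth gives the bar as 53.7×13.9 mm at z≈0.108, the skirt at z≈0.073 and the box as 120 mm, all as specified. The centre is (0.5565, 0.156), the bar heading 85° and the box yaw 23.4°, so the middle mark is at heading ~23.4°.

```bash
cat >> h.py <<'E'
C=np.array([.5565,.156])
def down(deg):
    x,y,z,w=(R.from_euler('z',deg,degrees=True)*R.from_euler('x',180,degrees=True)).as_quat(); return [w,x,y,z]
def st(l=""):
    s=read_state(); print(l,round(s["time"],2),s["tool_pos"].round(4),"F",s["ft_force"].round(1),"T",s["wrist_torque"].round(2),"gap",round(s["finger_gap"],3),"q6",s["joint_positions"][5].round(3))
E
python3 - <<'E'
from h import *
move_ptp([*C,.20],down(85)); st("above")
print(move_linear([*C,.078],vel=.08,threshold=12)); st("down")
gripper_to(0.0,50); st("grip")
p,d=capture("scene"); cv2.imwrite("pics/grip.png",cv2.resize(p[120:300,240:480],None,fx=3,fy=3))
E
```

```text
above 3.15 [0.5567 0.1554 0.2   ] F [ 0.2 -1.  -0.6] T [ 0.   -0.02  0.03] gap 0.998 q6 0.257
False
down 4.83 [0.5568 0.156  0.0784] F [-0.1 -0.6  0.5] T [-0.05  0.01 -0.02] gap 0.998 q6 0.257
grip 5.47 [0.5563 0.1559 0.078 ] F [-1.1 -1.3  3.3] T [-0.18  0.31  0.03] gap 0.15 q6 0.257
```

View pics/grip.png

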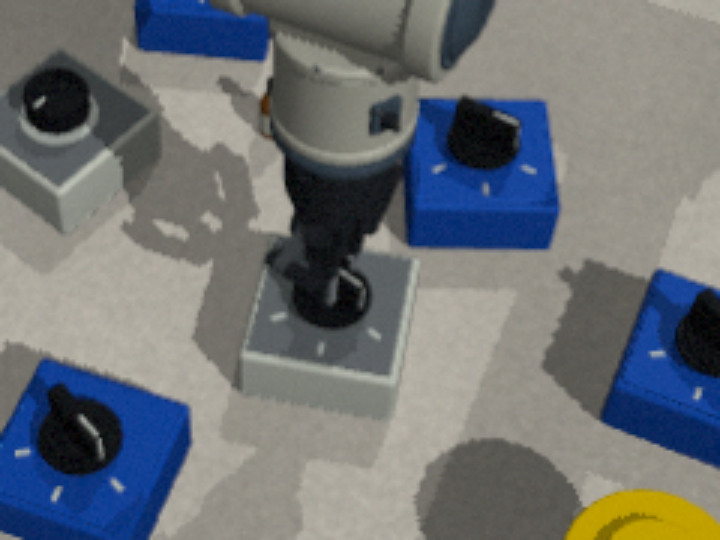

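The picture shows the fingers closed on the bar at about (325,285). The gap of ~13 mm agrees with the 14 mm bar. Next I push in.

```bash
python3 - <<'E'
from h import *
for z in(.0755,.073,.0713):
    move_linear([*C,z],vel=.02,threshold=25); st(z)
hold(.2); st("in")
E
```

```text
0.0755 5.8 [0.5563 0.1559 0.0754] F [-2.9 -2.2  5.1] T [-0.18  0.51 -0.  ] gap 0.156 q6 0.257
0.073 6.08 [0.5563 0.1559 0.073 ] F [-3.1 -1.4  5.2] T [-0.28  0.63 -0.03] gap 0.156 q6 0.257
0.0713 6.33 [0.5564 0.1559 0.0714] F [-4.3 -0.5  6.8] T [-0.31  0.72 -0.  ] gap 0.151 q6 0.257
in 6.53 [0.5563 0.156  0.0714] F [-3.  -2.5  5.2] T [-0.28  0.62 -0.01] gap 0.151 q6 0.257
```

```bash
cat >> h.py <<'E'
def fz():
    a=[]
    for _ in range(10): hold(.02); a.append(read_state()["ft_force"])
    return np.mean(a,0).round(2)
E
python3 - <<'E'
from h import *
print(fz())
print(move_linear([*C,.0703],vel=.01,threshold=10)); st(); print(fz())
E
```

```text
[-3.85 -1.74  6.46]
False
 6.94 [0.5564 0.156  0.071 ] F [-6.8 -2.2 17.4] T [-0.43  1.2  -0.05] gap 0.15 q6 0.257
[-7.2 -2.5 17.7]
```

The force rises sharply to 17 N at TCP z≈0.071, so the knob is on its stop, 7 mm in, with no slip. I back off a hair and turn.

```bash
python3 - <<'E'
from h import *
move_linear([*C,.0712],vel=.01); print(fz())
for a in(75,65,55,45,35,28,23.4):
    q=ik([*C,.0712],down(a))
    goto_joints(q); st(a)
print(fz())
E
```

```text
[-4.1  -1.62  6.12]
75 7.82 [0.5561 0.156  0.0713] F [-5.6 -1.7  6.5] T [-0.22  0.8  -0.09] gap 0.156 q6 0.433
65 8.11 [0.5559 0.1561 0.0712] F [-5.6 -1.   6.3] T [-0.09  1.04 -0.04] gap 0.149 q6 0.607
55 8.4 [0.5557 0.1562 0.0712] F [-7.5  1.   7.4] T [ 0.1   1.2  -0.03] gap 0.155 q6 0.782
45 8.69 [0.5555 0.1563 0.0711] F [-9.1  2.2  7.9] T [ 0.38  1.36 -0.05] gap 0.156 q6 0.956
35 8.98 [0.5553 0.1564 0.0712] F [-9.7  4.1  8.2] T [0.69 1.55 0.01] gap 0.154 q6 1.131
28 9.23 [0.5552 0.1566 0.0712] F [-9.2  4.2  7.9] T [0.91 1.68 0.04] gap 0.151 q6 1.253
23.4 9.48 [0.5552 0.1566 0.0711] F [-11.2   5.7   8.4] T [ 1.04  1.71 -0.02] gap 0.157 q6 1.333
[-10.05   6.1    8.38]
```

```bash
python3 - <<'E'
from h import *
move_linear([*C,.0778],vel=.02); st("up"); print(fz())
gripper_to(1.0); st("open")
move_linear([*C,.20],vel=.12); st("clear")
move_ptp([.40,-.25,.30],down(23.4)); hold(.3); st("away")
a,d=capture("top"); b,_=capture("scene")
K,D,t,M=cam("top")
ys,xs=np.mgrid[160:235,260:340]; q=cv2.undistortPoints(np.c_[xs.ravel(),ys.ravel()].astype(float).reshape(-1,1,2),K,D)[:,0]
dd=d[160:235,260:340].ravel(); P=t+(np.c_[q,np.ones(len(q))]*dd[:,None])@M.T; P=P[dd>0]
for lo,hi in((.05,.068),(.068,.08),(.098,.12)):
    s=P[(P[:,2]>lo)&(P[:,2]<hi)]; print(np.median(s[:,2]),len(s),cv2.minAreaRect(s[:,:2].astype(np.float32)))
cv2.imwrite("pics/end.png",np.hstack([cv2.resize(a[160:235,260:340],(400,375),interpolation=2),cv2.resize(b[185:260,310:390],(400,375),interpolation=2)]))
E
```

```text
up 10.13 [0.5551 0.1566 0.0775] F [-8.6  5.8  3.8] T [ 1.1   1.48 -0.06] gap 0.155 q6 1.332
[-8.79  6.29  3.12]
open 10.99 [0.5565 0.156  0.0778] F [ 0.4  0.2 -1.4] T [ 0.04  0.06 -0.  ] gap 1.0 q6 1.332
clear 12.16 [0.5561 0.1559 0.1993] F [ 0.3  0.7 -1.3] T [0.   0.02 0.05] gap 1.004 q6 1.332
away 14.1 [ 0.4002 -0.2497  0.2999] F [-0.1 -0.3 -0.7] T [-0.06  0.03  0.02] gap 1.003 q6 0.477
0.05856100608764092 1611 ((0.5567901134490967, 0.1561257243156433), (0.12077304720878601, 0.12000756710767746), 23.291017532348633)
0.07310159918936843 289 ((0.5550123453140259, 0.15607286989688873), (0.055703118443489075, 0.05868068337440491), 18.494596481323242)
0.10569624255315047 119 ((0.5564263463020325, 0.15622743964195251), (0.05349552631378174, 0.013837767764925957), 23.076465606689453)
```

View pics/end.png

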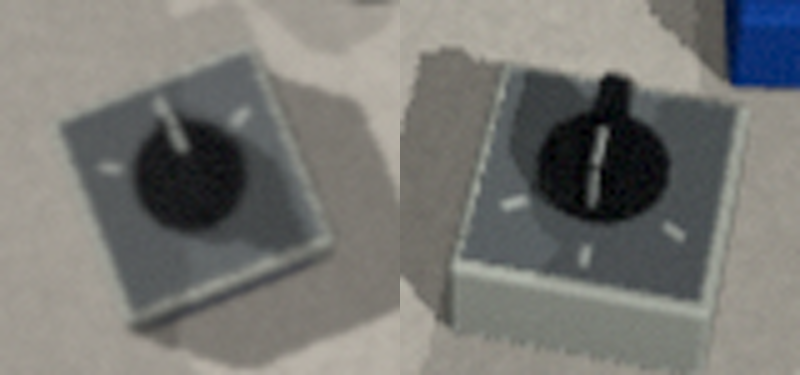

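The pointer now lines up with the middle mark at crop (165,110). The bar heading is 23.1° against a box yaw of 23.3°, and the top heights match those before the push, so the knob is back up.

```bash
python3 -c "
from h import *
hand_in()"
```

```text
the job is handed in; nothing more can be done
```

The selector is at its middle mark and back up. I gripped the bar on the white box's knob, pushed it onto its stop (7 mm) at the first mark and turned it about 60° clockwise. Then I let it rise, released it, moved the arm clear and handed in at about 14 s.

- **Angle:** the bar heading is 23.1° and the middle mark is at 23.3°, well within the 12° allowed.
- **Height:** the skirt (73.1 mm) and bar top (105.7 mm) read the same as before the push, to within 0.3 mm.
- **Forces:** while turning and lifting, the sideways force built up to about 12 N and vanished on release. The highest vertical force I read was about 18 N, at the stop.
- **Dimmer:** I did not measure its angle. The arm only passed above it, at 0.2 m or higher, and never went near it.

No check failed or disagreed.

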